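# Hang the sample pot on the weighing stand by its bail

## Task

The lidded steel sample pot has its wire bail folded down: raise the bail upright while the pot stays standing on the bench, then lift the pot and hang it by the bail on the weighing stand, the grip bar lying in the dips of both prongs of the sprung hanger. The hanger is clamped at a different height each time, so feel for it: let the pot down gently, neither dropping it onto the hanger nor forcing the hanger down. Leave the pot hanging free, still and upright, never tip it over, and leave the other things on the bench where they are.

Things in the scene. Friction and masses are not known exactly. Their poses are not given: they have to be found in the camera images.
- pot_center (a point): Centre, half-way up, of the lidded stainless sample pot: upright cylinder, diameter 80 mm, height 80 mm, flat closed top, 0.4 to 0.65 kg, loose. z up. The bail's hinge axis is parallel to the pot's y, crosses the pot's axis 30 mm above this point (ears on the +y and -y sides); the folded bail sticks out to the pot's +x.
- bail_grip (a point): Centre of the bail's grip bar: straight white tube, diameter 10 mm, 82 mm long, along this point's y (parallel to pot y), 105 mm from the hinge axis (upright: 95 mm above the lid). 5 mm steel wires, 96 mm apart, run from its ends to the ears: an open loop. Folded, the bar is about 55 mm clear of the pot's side, 50 to 85 mm above the bench, free below.
- bail (a joint): Bail angle in rad: 0 = folded down against its stop (bail 0.2 rad below the horizontal, to the pot's +x), 1.77 = upright (bar straight above the pot), 3.54 = folded over to the other side. The ears are stiff (about 0.03 N m), so it stays where it is left; about 0.5 N at the bar moves it. A bar twisted inside a tight grip carries enough torque to tip the light pot.
- stand: Weighing stand, fixed. Origin on the bench exactly below the middle of the hanger's cradle; z up. Base plate 12 mm thick, x -50 to +165 mm, 110 mm wide; 20 mm post at x = +135 mm, 297 mm high, readout box at its foot. A bracket on the post carries the hanger: two parallel prongs of 7 mm wire at y = +30 and -30 mm, pointing to -x, joined only at x = +86 mm: a gripper fits between.
- hanger (a joint): How far the sprung hanger has sunk straight down, in m: 0 = unloaded, growing with load at 800 N per metre beyond the first half newton; the pot's weight alone sinks it 4.5 to 8 mm. More than about 17 mm overloads it; its hard stop is at 25 mm.
- canister_mid (a point): Bystander: plain steel canister without bail, 60 mm diameter, 62 mm high; point at its centre.
- bottle_mid (a point): Bystander: white plastic bottle, 64 mm diameter, 150 mm high; point 75 mm above its underside.
- rack_mid (a point): Bystander: white tube rack 85 x 125 x 40 mm; point at its centre.
- mouse_mid (a point): Bystander: grey computer mouse 100 x 58 x 26 mm; point at its centre.
- pot: The same pot as pot_center, origin at the centre of its underside.
- cradle_foot (a point): Same point and axes as stand. Each prong dips to a cradle with flat bottom x -8 to +8 mm, rising to a tip 18 mm above the resting bar's centre line at x = -24 mm, and 20 mm above it at x = +26 mm. A bar along y lowered at x = y = 0 lands in both. The height is not measured: a bar resting in the unloaded cradle has its centre 220 to 260 mm above the bench.
Mind the look-alikes: they are no part of the job. Leave any black or blue look-alike of the pot alone.

How it is judged:
By the outcome, as a careful person would: the job done as asked, in the order asked, and still so for the second after the job is handed in, with the robot touching nothing.
It also fails if it takes over 72 s, if anything falls off the work surface, if the arm or the gripper's body presses on something with over 40 N, if the wrist force passes 120 N, or if a joint passes its speed limit or range.

## Robot

A 6-joint arm with a two-finger parallel gripper is mounted at the origin on the work surface. World frame = base frame: x ahead of the robot, y to its left, z up, the work surface at z = 0. Lengths are in mm, angles in rad, forces in N, time in s.
With the tool pointing down it reaches from about 275 to 750 mm from the base axis. Payload 10.2 kg.
Tool frame: the origin (TCP) lies at the very end of the fingers, on their centre line; the grasp point (between the pads) lies ctrl.grip_depth behind it (ctrl.grip_depth is the distance from the TCP to the grasp point, in mm); z points along the fingers, y is the direction in which the jaws open and shut (so a half turn about z gives the same grasp; the last joint's range is limited). The gripper opens to 85 mm and grips with 20 to 120 N. Pads are 22 mm wide; open, the fingers measure 114 mm over their backs; the gripper's body (76 mm by 85 mm) begins 54 mm behind the grasp point. The pads swing forward as they close: fully open they stand 13 mm farther back than shut.
Start: joints at [-1.355, 0.313, 1.498, -0, 1.331, -0.223], TCP at [223.037, -475.274, 231.294] pointing down, gripper open.
Joint ranges: [-2.94, 2.94], [-0.97, 2.17], [0.19, 2.56], [-1.23, 4.37], [0.02, 3.11], [-2.88, 2.88]. Speed limits (rad/s): [2.39, 2.39, 3.01, 3.14, 3.14, 3.14].

## Interface

Orientations are given as a unit quaternion [w, x, y, z].
In Python, from rig import telemetry, eyes, ctrl, nets gives the robot as it stands. The module is installed in compiled form; this text tells all that it offers.
- The arm moves only by the tool drive_tool, never from a script. Its argument "series" is text: rows parted by semicolons, each of 7 numbers parted by spaces: the shift along the tool's x, y, z normalised to -1 to 1, where 1 is 0.12 m, then the turn, a rotation vector about the tool's x, y, z normalised to -1 to 1, where 1 is 0.5 rad, then the opening, from 0 (shut) to 1 (fully open). In form: tx ty tz wx wy wz hand; .... A call has 1 to 20 rows; each row is the pose to reach, as a shift and turn from the pose measured when the call began, along the tool's axes at that moment; what a row does not reach only later rows make up. A row lasts 1/10 s, in which the tool goes at most 50 mm and 8.59 degrees, less where a joint would pass 70% of its speed; a pose out of reach is approached as far as the arm can. A call with a number of a shift or a turn outside -1 to 1 is refused whole. A call with a gripper value outside its range is refused whole. The fingers move at their own pace and stop on an object; "newtons" is the grip in N (left out, the last holds). Time passes only in rows, so rows that repeat a pose let the fingers close. It gives the time, the measured TCP pose, the force and the opening at its end, in the units of the state.
- telemetry.sense(): the state, without advancing time (a new reading comes with each control period).
- eyes.capture(name): name is "scene" or "side" or "wrist"; returns a dict with "frame" (420x560x3 uint8, red, green, blue), "fx", "fy", "cx", "cy" (pixels), "view" (4x4, takes a point from world to camera coordinates). Camera axes: x right, y up, looking along -z (the intrinsics and any distortion apply to the point x, -y, -z); pixel columns grow to the right and rows downward; lengths in mm; the calibration is good to about 2 mm. A picture is of the moment at which its call begins. There is no depth.
- ctrl.finish_job(): hands the job in, once; it reports no verdict.
Trained networks look in a picture, given as the dict that the camera call returned (one of the last four; its "shot" number tells which), for a name from the list of things; names that differ only in an ending like _2 or _b are one class to them, and where a whole thing is asked for, a point or a joint stands for the part that bears it (a point fixed in the world has none). Each returns a list of dicts, best first, with "confidence" (0 to 1); they miss things now and then, are a little off and sometimes report something else, mostly with a low value. They report only what shows in the picture. A call takes as long as a camera call. They do not tell look-alikes from the thing itself.
- nets.spot_in(name, picture): "rect" ([left, top, right, bottom] in pixels, round what is visible of it).
The state is a dict: "time_s": time; "joints": joint angles; "dq": joint speeds; "tau": joint torques, N m; "eef_pos": TCP position; "ee_rot": TCP orientation; "force": force on the tool from outside, world axes, zero at the start; "wrist_torque": the same for the moment, N m; "grip_width": opening from 0.0 (shut) to 1.0 (fully open).
Only numpy, scipy, OpenCV 4.12 (cv2) and the standard library are available. Lean on these libraries where they do the work, as an engineer would, in place of code of your own. Each camera call takes 0.05 s, during which the arm holds its last target. There are 200 camera calls.

## Working session

There is one attempt and no reset: what is moved stays moved. The work goes in short steps, Python scripts to look and compute and a tool call to move; the robot and the scene stay as the last step left them, time stands still between calls to the robot, and variables do not carry over. Pictures are saved under pics/ and viewed, about 8 in all and at most 12, crops included, and the job is handed in when it is done.

Besides the shell and the picture viewer there is one more tool, called after "Request:" by a JSON object that holds its "name" and its "arguments". drive_tool: Moves the arm, as the interface text tells. Scaled input: -1 to 1 covers 0.12 m each way for a shift and 0.5 rad each way for a turn. Its arguments: {"type":"object","properties":{"series":{"type":"string"},"newtons":{"type":"number"}},"required":["series"]}

```bash
mkdir -p pics; cat > h.py <<'E'
import numpy as np, cv2
from rig import telemetry, eyes, ctrl, nets
from scipy.spatial.transform import Rotation as R
def save(p,n): cv2.imwrite('pics/'+n+'.png',cv2.cvtColor(p['frame'],cv2.COLOR_RGB2BGR))
def proj(p,X):
    c=(p['view']@np.append(np.asarray(X,float),1))[:3]; return np.array([p['cx']+p['fx']*c[0]/-c[2], p['cy']+p['fy']*-c[1]/-c[2]])
def ray(p,u,v):
    V=p['view'];d=np.array([(u-p['cx'])/p['fx'],-(v-p['cy'])/p['fy'],-1.]);Rm=V[:3,:3]
    return -Rm.T@V[:3,3], Rm.T@d
def onz(p,u,v,z):
    o,d=ray(p,u,v); return o+d*(z-o[2])/d[2]
def tri(l):
    A=0;b=0
    for p,u,v in l:
        o,d=ray(p,u,v);d=d/np.linalg.norm(d);M=np.eye(3)-np.outer(d,d);A=A+M;b=b+M@o
    return np.linalg.solve(A,b)
def rot(s): q=s['ee_rot']; return R.from_quat([q[1],q[2],q[3],q[0]])
def to(target,Rt=None):
    s=telemetry.sense();r=rot(s);d=r.inv().apply(np.asarray(target)-s['eef_pos'])/120
    w=(r.inv()*Rt).as_rotvec()/0.5 if Rt is not None else np.zeros(3)
    return np.round(d,3),np.round(w,3)
E
python3 - <<'E'
from h import *
s=telemetry.sense();print(s,ctrl.grip_depth);print(rot(s).as_matrix().round(3))
a=eyes.capture('scene');b=eyes.capture('side')
for n,p in(('scene',a),('side',b)):
    save(p,n+'0');print(n,p['fx'],[k for k in p],ray(p,280,210))
    for t in ['pot_center','bail_grip','stand','hanger','canister_mid','bottle_mid','rack_mid','mouse_mid','pot']:
        print(t,[(np.round(d['rect']).astype(int).tolist(),round(d['confidence'],2)) for d in nets.spot_in(t,p)][:4])
i=np.hstack([cv2.imread('pics/scene0.png'),cv2.imread('pics/side0.png')])
E
```

```text
{'time_s': 0.0, 'joints': array([-1.35536376e+00,  3.13436769e-01,  1.49845875e+00,  1.17210345e-05,
        1.33100484e+00, -2.23424723e-01]), 'dq': array([-0.00080968, -0.00029802, -0.00146624,  0.00023672, -0.0006322 ,
       -0.0012207 ]), 'tau': array([ 1.18963326e-03, -4.12261927e+01, -2.59747195e+01, -1.19819920e-04,
        4.01067431e-03,  1.45257280e-05]), 'eef_pos': array([ 222.99689097, -474.99267412,  230.73369564]), 'ee_rot': array([-6.53824112e-04,  9.76022072e-01,  2.17670595e-01,  8.30471362e-06]), 'force': array([1.27332931, 0.60510638, 0.35686675]), 'wrist_torque': array([-0.00878578, -0.03992025, -0.03071667]), 'grip_width': 0.9993505131014119} 18.700000000000003
[[ 0.905  0.425 -0.   ]
 [ 0.425 -0.905  0.001]
 [ 0.    -0.001 -1.   ]]
scene 450.8849809259736 ['frame', 'fx', 'fy', 'cx', 'cy', 'view', 'shot'] (array([1592.43834392,   99.72852058,  952.52323368]), array([-0.77985806, -0.09859524, -0.61829259]))
pot_center [([386, 281, 452, 332], 0.89), ([331, 222, 377, 281], 0.88), ([324, 184, 363, 223], 0.63)]
bail_grip [([330, 220, 357, 233], 0.56), ([387, 277, 430
[... 575 characters left out ...]
 0.30369887, -0.74089122, -0.59913721]))
pot_center [([132, 288, 195, 345], 0.95), ([223, 264, 282, 312], 0.84), ([316, 274, 372, 327], 0.84), ([246, 142, 317, 237], 0.35)]
bail_grip [([152, 292, 195, 324], 0.76), ([265, 268, 284, 294], 0.65), ([324, 281, 373, 328], 0.52)]
stand [([248, 142, 317, 235], 0.63)]
hanger [([270, 149, 311, 173], 0.79)]
canister_mid [([231, 220, 250, 243], 0.69)]
bottle_mid [([227, 341, 255, 396], 0.84)]
rack_mid [([308, 170, 340, 196], 0.84), ([252, 141, 318, 239], 0.42), ([230, 340, 258, 397], 0.19)]
mouse_mid [([336, 257, 368, 284], 0.82), ([244, 262, 283, 299], 0.37)]
pot [([133, 294, 197, 348], 0.97), ([318, 276, 376, 323], 0.95), ([226, 262, 282, 311], 0.66)]
```

View pics/scene0.png

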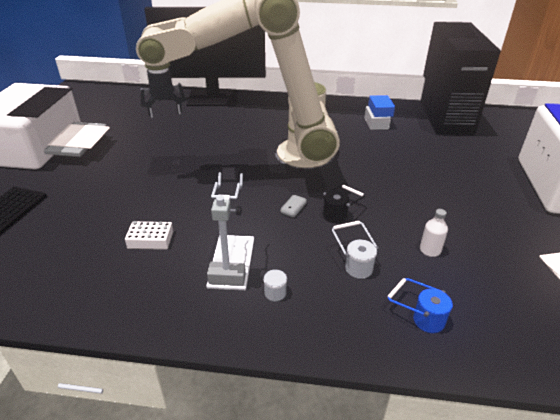

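View pics/side0.png

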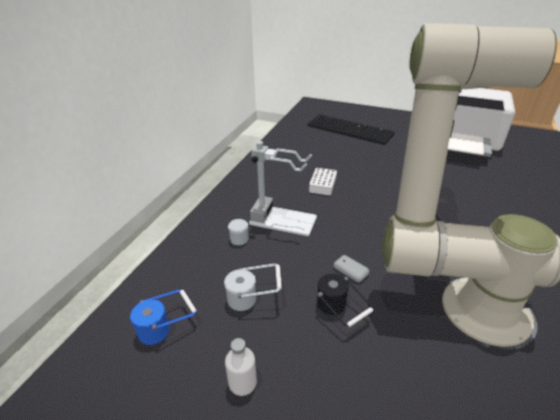

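The scene picture shows these candidates: steel pot at (360,258), black look-alike at (337,205), blue look-alike at (432,310) and the plain canister without a bail at (275,285). I choose the steel pot at (360,258), which is at side (240,290). Its bail bar is at scene (350,228) and side (278,279), and the stand is at scene (228,240). Next is a close crop with coordinates.

```bash
python3 - <<'E'
from h import *
a=cv2.imread('pics/scene0.png');b=cv2.imread('pics/side0.png')
def crop(i,x,y,w,h,k):
    c=cv2.resize(i[y:y+h,x:x+w],None,fx=k,fy=k,interpolation=cv2.INTER_CUBIC)
    for u in range(x-x%10+10,x+w,10):
        cv2.line(c,((u-x)*k,0),((u-x)*k,5),(0,255,255),1);cv2.putText(c,str(u),((u-x)*k-10,15),0,.35,(0,255,255))
    for v in range(y-y%10+10,y+h,10):
        cv2.line(c,(0,(v-y)*k),(5,(v-y)*k),(0,255,255),1);cv2.putText(c,str(v),(6,(v-y)*k+4),0,.35,(0,255,255))
    return c
t=np.hstack([crop(a,320,215,66,65,6),crop(b,220,255,66,65,6)])
u=np.hstack([crop(a,196,165,66,65,6)[:,:],crop(b,248,138,66,65,6)])
cv2.imwrite('pics/crop1.png',cv2.resize(np.vstack([t,u])[:, :],(792,780))[:600] if 0 else t); cv2.imwrite('pics/crop2.png',u)
print(t.shape)
E
```

```text
(390, 792, 3)
```

View pics/crop1.png

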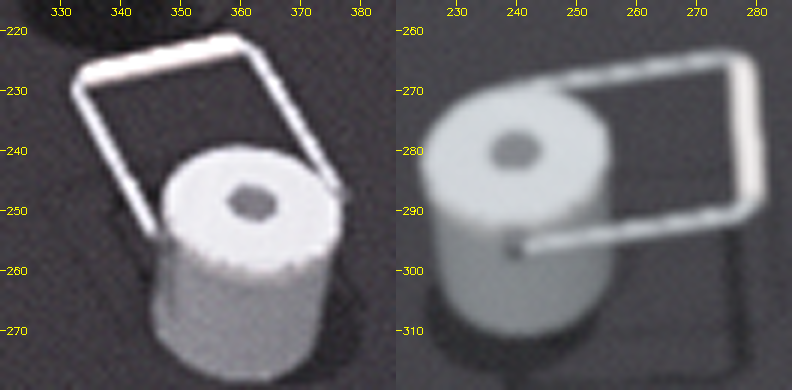

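View pics/crop2.png

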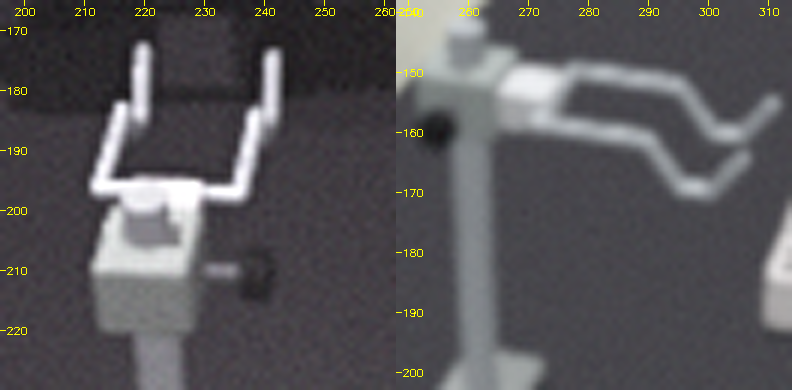

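Both crops are clear. The steel pot has its lid centre at scene (362,249) and side (240,281). Its bar ends are at scene (333,228)/(360,222) and side (277,265)/(279.5,288). The prong tips are at scene (219.5,172.5)/(241.5,173.5) and side (311.5,154)/(306.7,164). Next I fit models to these points.

```bash
python3 - <<'E'
from h import *
from scipy.optimize import least_squares
a=eyes.capture('scene');b=eyes.capture('side')
def T(q,X): c,s=np.cos(q[2]),np.sin(q[2]); return [q[0]+c*X[0]-s*X[1],q[1]+s*X[0]+c*X[1],X[2]]
print('lid',tri([(a,362,249),(b,240,280.8)]),'bar',tri([(a,333.3,227.8),(b,277.3,265)]),tri([(a,360,222),(b,279.5,288.3)]))
def pot(q):
    r=[]
    L=105*np.cos(q[3]-.2);z=70+105*np.sin(q[3]-.2)
    for p,u,v,X in [(a,362,249.2,[0,0,80]),(b,240,280.8,[0,0,80]),(a,333.5,227.8,[L,-42,z]),(a,360,222,[L,42,z]),(b,277.3,265.3,[L,-42,z]),(b,279.5,288,[L,42,z])]:
        r+=list(proj(p,T(q,X))-[u,v])
    return np.array(r)
l=tri([(a,362,249),(b,240,280.8)])
f=least_squares(pot,[l[0],l[1],3.0,0.05]);print('pot',f.x.round(3),f.fun.round(1))
tl=tri([(a,219.5,172.5),(b,311.5,154.3)]);tr=tri([(a,241.5,173.5),(b,306.7,163.8)]);print('tips',tl,tr)
def st(q,full=0):
    h=q[3];r=[]
    for p,u,v,X in [(a,219.5,172.5,[-24,-30,h+18]),(b,311.5,154.3,[-24,-30,h+18]),(a,241.5,173.5,[-24,30,h+18]),(b,306.7,163.8,[-24,30,h+18]),
      (b,297.8,169.2,[0,30,h-8.5]),(b,303.3,160,[0,-30,h-8.5]),
      (a,222,237,[-50,-55,12]),(a,254,238,[-50,55,12]),(a,248,289,[165,55,6]),(a,208,286,[165,-55,6])]:
        r+=list(proj(p,T(q,X))-[u,v])
    return np.array(r)
f=least_squares(st,[tl[0]+24,tl[1]+30,0,240],loss='soft_l1');print('stand',f.x.round(3));print(st(f.x).reshape(-1,2).round(1).tolist())
for n,ra,rb,z in [('can',[261,271,287,302],[231,220,250,243],31),('bottle',[423,210,446,256],[227,341,255,396],75),('mouse',[281,195,305,217],[336,257,368,284],13),('rack',[125,221,171,252],[308,170,340,196],20),('black',[324,186,350,224],[318,276,348,311],40),('blue',[414,290,452,332],[132,300,166,345],40)]:
    c=lambda r:((r[0]+r[2])/2,(r[1]+r[3])/2)
    print(n,tri([(a,*c(ra)),(b,*c(rb))]).round(0))
E
```

```text
lid [632.41623323 213.55295813  75.67510504] bar [558.91555272 128.94399146  83.06515033] [521.19223772 207.29179308  83.93481023]
pot [6.22294e+02 2.28842e+02 3.88200e+00 2.93000e-01] [  5.6  -3.2   0.8   3.8  20.2  -6.4 -27.5   9.7   6.1  20.   -6.8 -23.9]
tips [ 574.79603117 -199.02111206  260.06542065] [ 570.0457199  -137.97591634  259.44395895]
stand [ 5.98643e+02 -1.64462e+02  8.50000e-02  2.43754e+02]
[[0.7, 0.0], [-1.0, -0.2], [0.2, -0.3], [-0.8, -0.5], [0.2, 0.5], [-0.5, 0.4], [-2.5, -3.0], [0.3, -2.8], [-0.6, -1.0], [-0.0, 0.6]]
can [756. -23.  23.]
bottle [519. 433.  63.]
mouse [370.  -8.   4.]
rack [ 590. -444.    5.]
black [394. 138.  44.]
blue [801. 395.  39.]
```

```bash
python3 - <<'E'
from h import *
from scipy.optimize import least_squares
a=eyes.capture('scene');b=eyes.capture('side')
def T(q,X): c,s=np.cos(q[2]),np.sin(q[2]); return [q[0]+c*X[0]-s*X[1],q[1]+s*X[0]+c*X[1],X[2]]
def pot(q):
    r=[]
    L=105*np.cos(q[3]-.2);z=70+105*np.sin(q[3]-.2)
    for p,u,v,X in [(a,362,249.2,[0,0,80]),(b,240,280.8,[0,0,80]),(a,333.5,227.8,[L,42,z]),(a,360,222,[L,-42,z]),(b,277.3,265.3,[L,42,z]),(b,279.5,288,[L,-42,z])]:
        r+=list(proj(p,T(q,X))-[u,v])
    return np.array(r)
f=least_squares(pot,[632,213,-2.69,.3]);print('pot',f.x.round(3),f.fun.round(1))
q=f.x;L=105*np.cos(q[3]-.2);print('bar',np.round(T(q,[L,0,70+105*np.sin(q[3]-.2)]),1),'ydir',-np.sin(q[2]),np.cos(q[2]))
E
```

```text
pot [ 6.33341e+02  2.14349e+02 -2.68500e+00  3.31000e-01] [ 0.5 -1.  -0.5 -1.1  0.4 -0.2 -0.6 -0.1 -0.1  0.  -0.1  0.3]
bar [539.9 168.4  83.7] ydir 0.44127751410507987 -0.8973706901527602
```

```bash
cat >> h.py <<'E'
def pose(th,tilt,az):
    """tool pointing down with x yaw th, then tilted so z leans toward horizontal azimuth az"""
    base=R.from_matrix(np.array([[np.cos(th),np.sin(th),0],[np.sin(th),-np.cos(th),0],[0,0,-1]]).tolist())
    ax=np.array([np.sin(az),-np.cos(az),0])   # rotates -z toward az
    return R.from_rotvec(ax*tilt)*base
def go(P,Rt):
    s=telemetry.sense();d,w=to(P,Rt);m=max(1,abs(d).max(),abs(w).max())
    print('pos',s['eef_pos'].round(1),'rem',d,w,'m',round(m,2),'step',(d/m).round(3),(w/m).round(3))
AZ=0.4566; U=np.array([np.cos(AZ),np.sin(AZ),0]); BAR=np.array([540.,168.5,84.]); POT=np.array([633.3,214.3,0])
TH=AZ+np.pi/2
E
python3 - <<'E'
from h import *
Rt=pose(TH,.75,AZ);print(Rt.as_matrix().round(2))
z=Rt.apply([0,0,1]);go(BAR+z*(18.7-110),Rt); go([380,-200,260],pose(TH,0,AZ))
E
```

```text
[[-0.44  0.66  0.61]
 [ 0.9   0.32  0.3 ]
 [ 0.    0.68 -0.73]]
pos [ 223.  -475.3  231.3] rem [ 4.152 -3.725  0.671] [-1.165  1.186 -3.014] m 4.15 step [ 1.    -0.897  0.162] [-0.281  0.286 -0.726]
pos [ 223.  -475.3  231.3] rem [ 2.159 -1.521 -0.239] [-0.    -0.    -3.177] m 3.18 step [ 0.68  -0.479 -0.075] [-0. -0. -1.]
```

Request:
{"name": "drive_tool", "arguments": {"series": "0.34 -0.24 -0.1 0 0 -0.5 0.5;0.68 -0.48 -0.2 0 0 -1 0.5;0.95 -0.67 -0.2 0 0 -1 0.5;0.95 -0.67 -0.2 0 0 -1 0.5"}}

```text
time_s: 1.6
eef_pos: [293.9, -350.8, 256.1]
ee_rot: [0.001, 0.89, 0.456, 0.0]
force: [0.3, -0.3, 1.0]
grip_width: 0.5
```

```bash
python3 - <<'E'
from h import *
go([430,0,240],pose(TH,0,AZ))
E
```

```text
pos [ 293.9 -350.8  256.1] rem [ 3.036 -0.785  0.134] [ 3.000e-03  1.000e-03 -2.159e+00] m 3.04 step [ 1.    -0.259  0.044] [ 0.001  0.    -0.711]
```

Request:
{"name": "drive_tool", "arguments": {"series": "0.4 -0.1 0 0 0 -0.33 0.5;0.8 -0.2 0 0 0 -0.66 0.5;1 -0.26 0 0 0 -0.8 0.5"}}

```text
time_s: 1.9
eef_pos: [339.2, -232.5, 256.3]
ee_rot: [0.001, 0.779, 0.627, 0.001]
force: [-0.3, 0.4, 0.2]
grip_width: 0.505
```

```bash
python3 - <<'E'
from h import *
go([430,0,240],pose(TH,0,AZ))
E
```

```text
pos [ 339.2 -232.5  256.3] rem [2.055 0.324 0.136] [ 3.000e-03  1.000e-03 -1.345e+00] m 2.06 step [1.    0.158 0.066] [ 0.001  0.    -0.655]
```

Request:
{"name": "drive_tool", "arguments": {"series": "0.4 0.06 0 0 0 -0.33 0.5;0.8 0.12 0 0 0 -0.66 0.5;1 0.16 0 0 0 -0.8 0.5"}}

```text
time_s: 2.2
eef_pos: [384.1, -116.5, 256.6]
ee_rot: [0.001, 0.636, 0.772, 0.001]
force: [-0.3, 0.1, 0.7]
grip_width: 0.502
```

```bash
python3 - <<'E'
from h import *
Rt=pose(TH,.75,AZ);z=Rt.apply([0,0,1]);go(BAR+z*(18.7-110),Rt)
E
```

```text
pos [ 384.1 -116.5  256.6] rem [1.948 1.226 0.883] [-1.487  0.2   -0.503] m 1.95 step [1.    0.629 0.453] [-0.763  0.103 -0.258]
```

Request:
{"name": "drive_tool", "arguments": {"series": "0.35 0.2 0 -0.25 0.03 -0.1 0.5;0.7 0.4 0 -0.5 0.06 -0.2 0.5;1 0.6 0 -0.75 0.1 -0.26 0.5;1 0.6 0 -0.75 0.1 -0.26 0.5"}}

```text
time_s: 2.6
eef_pos: [431.1, 18.0, 256.5]
ee_rot: [0.1, 0.572, 0.798, 0.162]
force: [-0.5, -0.3, 0.3]
grip_width: 0.499
```

```bash
python3 - <<'E'
from h import *
Rt=pose(TH,.75,AZ);z=Rt.apply([0,0,1]);go(BAR+z*(18.7-110),Rt)
E
```

```text
pos [431.1  18.  256.5] rem [0.803 0.362 1.116] [-0.732  0.092 -0.238] m 1.12 step [0.72  0.324 1.   ] [-0.656  0.082 -0.213]
```

Request:
{"name": "drive_tool", "arguments": {"series": "0.4 0.16 0.3 -0.24 0.03 -0.08 0.45;0.8 0.36 0.5 -0.5 0.06 -0.16 0.45;0.8 0.36 0.8 -0.73 0.09 -0.24 0.45;0.8 0.36 1 -0.73 0.09 -0.24 0.45;0.8 0.36 1 -0.73 0.09 -0.24 0.45"}}

```text
time_s: 3.1
eef_pos: [478.7, 138.9, 161.0]
ee_rot: [0.193, 0.492, 0.791, 0.309]
force: [0.4, -0.4, -0.5]
grip_width: 0.45
```

```bash
python3 - <<'E'
from h import *
Rt=pose(TH,.75,AZ);z=Rt.apply([0,0,1]);go(BAR+z*(18.7-110),Rt);go(BAR+z*18.7,Rt);print(telemetry.sense()['joints'].round(2))
for n in('side','wrist'):
    p=eyes.capture(n);save(p,n+'1');print(n,proj(p,BAR),[(np.round(d['rect']).astype(int).tolist(),round(d['confidence'],2)) for d in nets.spot_in('bail_grip',p)][:4])
A=cv2.imread('pics/side1.png')[180:380,160:400];B=cv2.imread('pics/wrist1.png')
cv2.imwrite('pics/m1.png',np.hstack([cv2.resize(A,(400,333)),cv2.resize(B,(400,300),interpolation=3)[:, :].copy() if 0 else cv2.copyMakeBorder(cv2.resize(B,(400,300)),0,33,0,0,0)]))
E
```

```text
pos [478.7 138.9 161. ] rem [-0.004 -0.022  0.095] [-0.008 -0.001  0.002] m 1 step [-0.004 -0.022  0.095] [-0.008 -0.001  0.002]
pos [478.7 138.9 161. ] rem [-0.004 -0.018  1.012] [-0.008 -0.001  0.002] m 1.01 step [-0.004 -0.018  1.   ] [-0.008 -0.001  0.002]
[-0.17  0.08  2.21  1.12  0.46 -1.57]
side [278.1912864  276.37282293] [([149, 293, 199, 327], 0.77), ([327, 304, 372, 322], 0.64), ([276, 268, 283, 293], 0.62), ([331, 257, 369, 283], 0.54)]
wrist [282.31013996 216.91307414] [([7, 1, 148, 154], 0.81), ([382, 89, 436, 179], 0.75), ([278, 152, 344, 265], 0.72)]
```

View pics/m1.png

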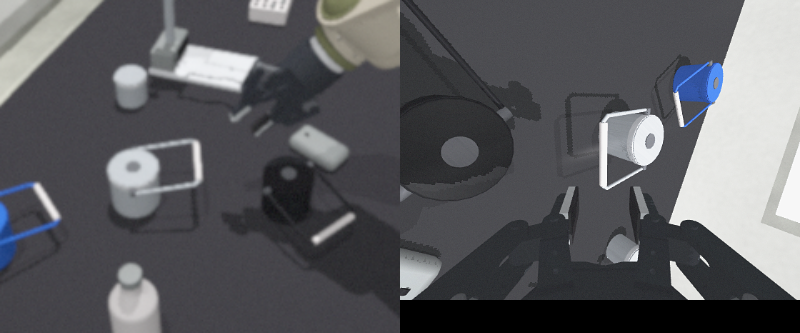

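The side crop shows the tool above and behind the steel pot's bail. In the wrist view the bar is at about (283,217), as predicted and centred between the fingertips, so I go in around the bar.

Request:
{"name": "drive_tool", "arguments": {"series": "0 -0.02 0.3 0 0 0 0.45;0 -0.02 0.55 0 0 0 0.45;0 -0.02 0.8 0 0 0 0.45;0 -0.02 0.95 0 0 0 0.45;0 -0.02 1 0 0 0 0.45;0 -0.02 1 0 0 0 0.3;0 -0.02 1 0 0 0 0.3;0 -0.02 1 0 0 0 0.3"}}

```text
time_s: 4.1
eef_pos: [551.7, 173.2, 75.9]
ee_rot: [0.195, 0.491, 0.79, 0.311]
force: [0.5, -0.8, -0.1]
grip_width: 0.297
```

```bash
python3 - <<'E'
from h import *
Rt=pose(TH,.75,AZ);z=Rt.apply([0,0,1]);go(BAR+z*18.7,Rt);print(telemetry.sense()['force'])
p=eyes.capture('wrist');save(p,'w2');q=eyes.capture('side');save(q,'s2')
A=cv2.imread('pics/s2.png')[220:340,200:344];B=cv2.imread('pics/w2.png')
cv2.imwrite('pics/m2.png',np.hstack([cv2.resize(A,(400,333)),cv2.copyMakeBorder(cv2.resize(B,(400,300)),0,33,0,0,0)]))
# planned arc
for b in np.linspace(.331,1.77,8):
    a=b-.2;t=.75*(1.77-b)/(1.77-.331)
    B=POT+[0,0,70]-U*105*np.cos(a)+np.array([0,0,105*np.sin(a)])
    Rb=pose(TH,t,AZ);print(round(b,2),'bar',B.round(1),'tcp',(B+Rb.apply([0,0,18.7])).round(1)); go(B+Rb.apply([0,0,18.7]),Rb)
E
```

```text
pos [551.7 173.2  75.9] rem [ 0.008 -0.031  0.036] [0.002 0.003 0.003] m 1 step [ 0.008 -0.031  0.036] [0.002 0.003 0.003]
[ 0.46745401 -0.79211896 -0.05865883]
0.33 bar [539.9 168.4  83.7] tcp [551.3 174.   70. ]
pos [551.6 173.3  75.6] rem [ 0.007 -0.031  0.034] [0.001 0.003 0.003] m 1 step [ 0.007 -0.031  0.034] [0.001 0.003 0.003]
0.54 bar [544.3 170.6 104.7] tcp [554.4 175.5  89.7]
pos [551.6 173.3  75.6] rem [ 0.006  0.102 -0.066] [0.215 0.003 0.003] m 1 step [ 0.006  0.102 -0.066] [0.215 0.003 0.003]
0.74 bar [552.6 174.6 124.2] tcp [561.1 178.9 108.1]
pos [551.6 173.3  75.6] rem [ 0.006  0.252 -0.135] [0.43  0.003 0.003] m 1 step [ 0.006  0.252 -0.135] [0.43  0.003 0.003]
0.95 bar [564.2 180.4 141.4] tcp [571.2 183.8 124.4]
pos [551.6 173.3  75.6] rem [ 0.006  0.413 -0.171] [0.644 0.003 0.003] m 1 step [ 0.006  0.413 -0.171] [0.644 0.003 0.003]
1.15 bar [578.7 187.5 155.6] tcp [584.  190.1 137.9]
pos [551.6 173.3  75.6] rem [ 0.005  0.577 -0.172] [0.858 0.003 0.003] m 1 step [ 0.005  0.577 -0.172] [0.858 0.003 0.003]
1.36 bar [595.6 195.8 166.2] tcp [599.1 197.5 147.9]
pos [551.6 173.3  75.6] rem [ 0.005  0.736 -0.138] [1.072 0.004 0.003] m 1.07 step [ 0.005  0.687 -0.129] [1.    0.004 0.003]
1.56 bar [614.  204.8 172.8] tcp [615.8 205.7 154.2]
pos [551.6 173.3  75.6] rem [ 0.005  0.885 -0.07 ] [1.287 0.004 0.002] m 1.29 step [ 0.004  0.688 -0.054] [1.    0.003 0.002]
1.77 bar [633.2 214.3 175. ] tcp [633.2 214.3 156.3]
pos [551.6 173.3  75.6] rem [0.005 1.015 0.027] [1.501 0.004 0.002] m 1.5 step [0.003 0.676 0.018] [1.    0.003 0.001]
```

View pics/m2.png

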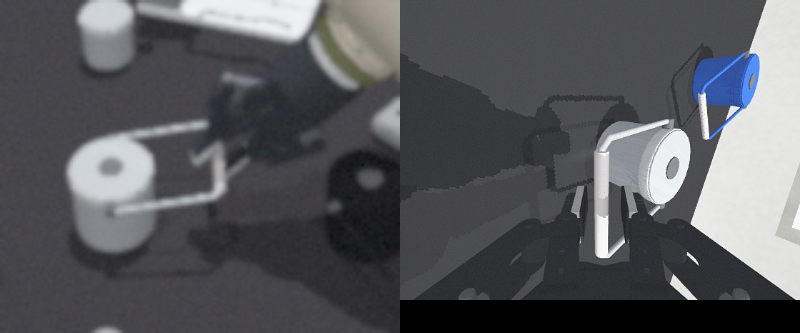

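The side crop shows the bar caged between the open fingers. In the wrist view the bar (x≈602) runs through the finger gap (582 to 628). Next I narrow the cage without gripping and follow the arc.

Request:
{"name": "drive_tool", "arguments": {"series": "0 -0.03 0.03 0 0 0 0.25;0 -0.03 0.03 0 0 0 0.2;0 -0.03 0.03 0 0 0 0.2;0 0.035 -0.02 0.1 0 0 0.2;0 0.1 -0.066 0.215 0 0 0.2;0 0.175 -0.1 0.32 0 0 0.2;0 0.25 -0.135 0.43 0 0 0.2;0 0.33 -0.155 0.54 0 0 0.2;0 0.413 -0.171 0.644 0 0 0.2;0 0.413 -0.171 0.644 0 0 0.2", "newtons": 20}}

```text
time_s: 5.2
eef_pos: [572.1, 182.7, 125.6]
ee_rot: [0.114, 0.517, 0.829, 0.178]
force: [-0.7, -0.4, -0.6]
grip_width: 0.202
```

```bash
python3 - <<'E'
from h import *
for b in [1.05,1.15,1.25,1.36,1.46,1.56,1.66,1.77]:
    a=b-.2;t=.75*(1.77-b)/(1.77-.331)
    B=POT+[0,0,70]-U*105*np.cos(a)+np.array([0,0,105*np.sin(a)])
    Rb=pose(TH,t,AZ); go(B+Rb.apply([0,0,18.7]),Rb)
p=eyes.capture('side');print([(np.round(d['rect']).astype(int).tolist(),round(d['confidence'],2)) for d in nets.spot_in('pot_center',p)][:4])
E
```

```text
pos [572.1 182.7 125.6] rem [ 0.011  0.07  -0.023] [0.102 0.01  0.001] m 1 step [ 0.011  0.07  -0.023] [0.102 0.01  0.001]
pos [572.1 182.7 125.6] rem [ 0.011  0.146 -0.045] [0.206 0.01  0.   ] m 1 step [ 0.011  0.146 -0.045] [0.206 0.01  0.   ]
pos [572.1 182.7 125.6] rem [ 0.011  0.225 -0.058] [0.31 0.01 0.  ] m 1 step [ 0.011  0.225 -0.058] [0.31 0.01 0.  ]
pos [572.1 182.7 125.6] rem [ 0.011  0.312 -0.064] [ 0.425  0.01  -0.   ] m 1 step [ 0.011  0.312 -0.064] [ 0.425  0.01  -0.   ]
pos [572.1 182.7 125.6] rem [ 0.011  0.392 -0.06 ] [ 0.529  0.01  -0.   ] m 1 step [ 0.011  0.392 -0.06 ] [ 0.529  0.01  -0.   ]
pos [572.1 182.7 125.6] rem [ 0.011  0.47  -0.048] [ 0.634  0.01  -0.001] m 1 step [ 0.011  0.47  -0.048] [ 0.634  0.01  -0.001]
pos [572.1 182.7 125.6] rem [ 0.011  0.547 -0.028] [ 0.738  0.01  -0.001] m 1 step [ 0.011  0.547 -0.028] [ 0.738  0.01  -0.001]
pos [572.1 182.7 125.6] rem [0.011 0.628 0.004] [ 0.852  0.01  -0.001] m 1 step [0.011 0.628 0.004] [ 0.852  0.01  -0.001]
[([132, 291, 195, 346], 0.96), ([221, 264, 271, 309], 0.9), ([318, 272, 372, 326], 0.62)]
```

Request:
{"name": "drive_tool", "arguments": {"series": "0.01 0.07 -0.023 0.1 0 0 0.2;0.01 0.146 -0.045 0.206 0 0 0.2;0.01 0.225 -0.058 0.31 0 0 0.2;0.01 0.312 -0.064 0.425 0 0 0.2;0.01 0.392 -0.06 0.53 0 0 0.2;0.01 0.47 -0.048 0.634 0 0 0.2;0.01 0.547 -0.028 0.738 0 0 0.2;0.01 0.6 -0.01 0.8 0 0 0.2;0.01 0.655 0.004 0.852 0 0 0.2;0.01 0.655 0.004 0.852 0 0 0.2"}}

```text
time_s: 6.3
eef_pos: [636.8, 216.9, 157.5]
ee_rot: [0.002, 0.527, 0.85, 0.002]
force: [0.6, -1.0, 0.6]
grip_width: 0.203
```

```bash
python3 - <<'E'
from h import *
Rb=pose(TH,0,AZ);go(POT+[0,0,156.3],Rb);print(telemetry.sense()['force'])
C=[]
for n in('side','scene'):
    p=eyes.capture(n);save(p,n+'3');print(n,'lid',proj(p,POT+[0,0,80]),'bar',proj(p,POT+[0,0,175]),[(np.round(d['rect']).astype(int).tolist(),round(d['confidence'],2)) for d in nets.spot_in('pot_center',p)][:3])
A=cv2.imread('pics/side3.png')[200:320,195:315];B=cv2.imread('pics/scene3.png')[170:290,300:420]
cv2.imwrite('pics/m3.png',np.hstack([cv2.resize(c,(400,400),interpolation=2) for c in(A,B)]))
E
```

```text
pos [636.8 216.9 157.5] rem [-0.007 -0.036  0.01 ] [0.011 0.003 0.006] m 1 step [-0.007 -0.036  0.01 ] [0.011 0.003 0.006]
[ 0.59878816 -0.96729168  0.62174257]
side lid [239.54829884 279.71373734] bar [236.86822427 253.8011097 ] [([223, 243, 258, 310], 0.98), ([133, 290, 194, 344], 0.9), ([317, 271, 370, 328], 0.8)]
scene lid [362.52827849 248.18818378] bar [366.62473234 222.32681977] [([345, 223, 379, 279], 0.91), ([322, 183, 353, 223], 0.79), ([388, 280, 451, 332], 0.78)]
```

View pics/m3.png

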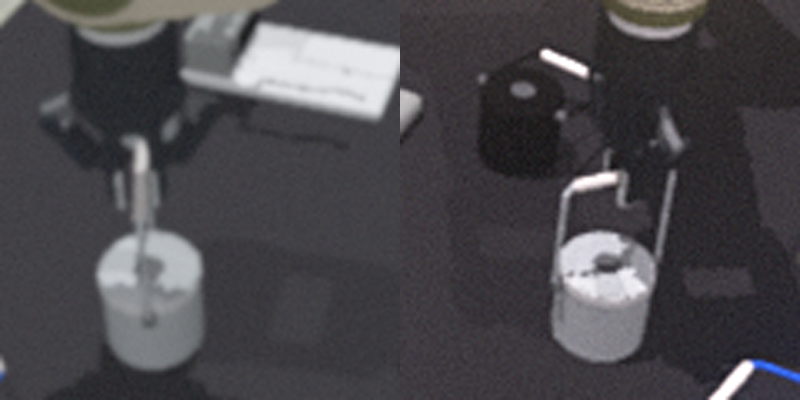

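The side crop shows the wire running straight up from the ear, and the scene crop shows the bar above the pot with the pot unmoved. So the bail is upright. Next I close on the bar and lift a little to feel the weight.

Request:
{"name": "drive_tool", "arguments": {"series": "-0.007 -0.02 0.01 0 0 0 0.2;-0.007 -0.025 0.01 0 0 0 0.1;-0.007 -0.025 0.01 0 0 0 0.05;-0.007 -0.025 0.01 0 0 0 0.05;-0.007 -0.025 0.01 0 0 0 0.05;-0.007 -0.025 -0.02 0 0 0 0.05;-0.007 -0.025 -0.05 0 0 0 0.05;-0.007 -0.025 -0.1 0 0 0 0.05;-0.007 -0.025 -0.15 0 0 0 0.05;-0.007 -0.025 -0.2 0 0 0 0.05;-0.007 -0.025 -0.2 0 0 0 0.05;-0.007 -0.025 -0.2 0 0 0 0.05", "newtons": 40}}

```text
time_s: 7.7
eef_pos: [633.7, 214.1, 182.6]
ee_rot: [0.003, 0.528, 0.849, 0.002]
force: [-0.1, -0.5, -5.3]
grip_width: 0.101
```

```bash
cat >> h.py <<'E'
SY=0.085; SX=np.array([np.cos(SY),np.sin(SY),0]); ST=np.array([598.6,-164.5,0])
E
python3 - <<'E'
from h import *
s=telemetry.sense();print(s['force'],s['wrist_torque'],s['grip_width'])
go([595,110,265],pose(1.656,0,0))
p=eyes.capture('side');b=nets.spot_in('pot_center',p)
print([(np.round(d['rect']).astype(int).tolist(),round(d['confidence'],2)) for d in b][:3])
E
```

```text
[-0.11931    -0.47774716 -5.33833156] [ 0.01647903  0.05310277 -0.07740473] 0.1014694838582283
pos [633.7 214.1 182.6] rem [-0.638 -0.669 -0.688] [0.013 0.005 0.745] m 1 step [-0.638 -0.669 -0.688] [0.013 0.005 0.745]
[([132, 288, 196, 345], 0.96), ([316, 274, 370, 330], 0.73), ([222, 238, 257, 305], 0.59)]
```

Request:
{"name": "drive_tool", "arguments": {"series": "0 0 -0.1 0 0 0 0.05;0 0 -0.25 0 0 0 0.05;0 0 -0.4 0 0 0 0.05;0 0 -0.55 0 0 0 0.05;-0.06 -0.06 -0.69 0 0 0.08 0.05;-0.15 -0.15 -0.69 0 0 0.17 0.05;-0.26 -0.26 -0.69 0 0 0.3 0.05;-0.38 -0.38 -0.69 0 0 0.43 0.05;-0.5 -0.5 -0.69 0 0 0.57 0.05;-0.62 -0.62 -0.69 0 0 0.7 0.05;-0.74 -0.72 -0.69 0 0 0.745 0.05;-0.85 -0.85 -0.69 0 0 0.745 0.05;-0.92 -0.92 -0.69 0 0 0.745 0.05;-0.96 -0.96 -0.69 0 0 0.745 0.05"}}

```text
time_s: 9.2
eef_pos: [580.3, 58.8, 265.4]
ee_rot: [0.003, 0.677, 0.736, 0.002]
force: [0.7, 0.6, -5.9]
grip_width: 0.103
```

```bash
python3 - <<'E'
from h import *
s=telemetry.sense();print(s['force'],s['grip_width'])
go(ST-100*SX+[0,0,262],pose(SY+np.pi/2,0,0))
E
```

```text
[ 0.69817286  0.59486664 -5.89724153] 0.10254575672858877
pos [580.3  58.8 265.4] rem [-1.868 -0.837  0.025] [ 0.013  0.002 -0.003] m 1.87 step [-1.    -0.448  0.013] [ 0.007  0.001 -0.002]
```

Request:
{"name": "drive_tool", "arguments": {"series": "-0.05 -0.05 0 0 0 0 0.05;-0.15 -0.15 0 0 0 0 0.05;-0.28 -0.28 0 0 0 0 0.05;-0.42 -0.42 0 0 0 0 0.05;-0.56 -0.55 0 0 0 0 0.05;-0.7 -0.65 0 0 0 0 0.05;-0.82 -0.75 0 0 0 0 0.05;-0.91 -0.8 0 0 0 0 0.05;-0.97 -0.83 0 0 0 0 0.05;-1 -0.84 0 0 0 0 0.05"}}

```text
time_s: 10.2
eef_pos: [489.9, -69.6, 265.0]
ee_rot: [0.003, 0.677, 0.736, 0.002]
force: [0.9, -0.3, -5.8]
grip_width: 0.097
```

Request:
{"name": "drive_tool", "arguments": {"series": "-0.05 0 0 0 0 0 0.05;-0.15 0 0 0 0 0 0.05;-0.28 0 0 0 0 0 0.05;-0.42 0 0 0 0 0 0.05;-0.56 0 0 0 0 0 0.05;-0.7 0 0 0 0 0 0.05;-0.8 0 0 0 0 0 0.05;-0.85 0 0 0 0 0 0.05;-0.868 0 0.025 0 0 0 0.05;-0.868 0 0.025 0 0 0 0.05;-0.868 0 0.025 0 0 0 0.05;-0.868 0 0.025 0 0 0 0.05"}}

```text
time_s: 11.4
eef_pos: [498.6, -172.9, 262.2]
ee_rot: [0.003, 0.677, 0.736, 0.002]
force: [1.3, 0.0, -6.9]
grip_width: 0.097
```

```bash
python3 - <<'E'
from h import *
s=telemetry.sense();print(s['force'],s['grip_width'])
go(ST-100*SX+[0,0,262],pose(SY+np.pi/2,0,0))
C=[]
for n,(x,y,w,h) in(('side',(240,125,130,100)),('wrist',(0,0,560,420)),):
    p=eyes.capture(n);save(p,n+'4');c=p['frame'][y:y+h,x:x+w][:,:,::-1];C.append(cv2.resize(c,(400,int(400*h/w)),interpolation=2))
    tip=[(ST+R.from_euler('z',SY).apply(v)+[0,0,0]) for v in([-24,30,262],[-24,-30,262],[26,30,264],[26,-30,264],[0,30,235],[0,-30,235])]
    print(n,'pred tips,ramps,cradle',[proj(p,t).round(1).tolist() for t in tip])
H=max(c.shape[0] for c in C);cv2.imwrite('pics/m4.png',np.hstack([cv2.copyMakeBorder(c,0,H-c.shape[0],0,0,0) for c in C]))
E
```

```text
[ 1.34497168  0.03162412 -6.86936352] 0.09693927332867146
pos [ 498.6 -172.9  262.2] rem [-0.001  0.003  0.002] [ 0.014  0.003 -0.002] m 1 step [-0.001  0.003  0.002] [ 0.014  0.003 -0.002]
side pred tips,ramps,cradle [[305.9, 163.2], [310.5, 154.0], [289.9, 160.3], [295.1, 151.3], [298.0, 169.8], [302.9, 160.5]]
wrist pred tips,ramps,cradle [[433.6, 223.4], [417.3, 320.7], [532.8, 224.4], [505.4, 322.4], [451.4, 208.2], [435.6, 294.2]]
```

View pics/m4.png

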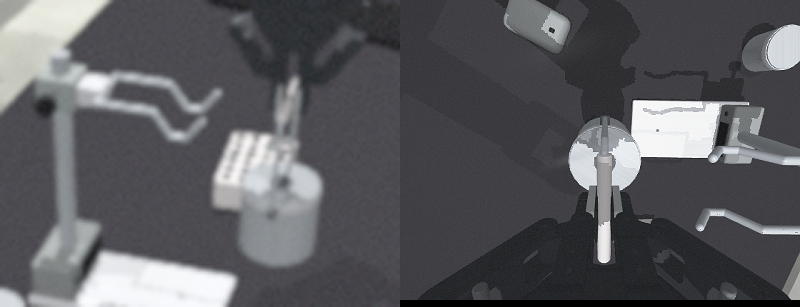

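In the wrist view the prong tips are at (437,221) and (420,319), against predictions of (434,223) and (417,321). So the stand is about 2 mm farther out, and the side view agrees on height. Next I move in horizontally with the bar above the tips and the lid below the prongs.

Request:
{"name": "drive_tool", "arguments": {"series": "0 0 -0.04 0 0 0 0.05;0.005 0.05 -0.04 0 0 0 0.05;0.005 0.13 -0.04 0 0 0 0.05;0.005 0.23 -0.04 0 0 0 0.05;0.005 0.33 -0.04 0 0 0 0.05;0.005 0.43 -0.04 0 0 0 0.05;0.005 0.53 -0.04 0 0 0 0.05;0.005 0.63 -0.04 0 0 0 0.05;0.005 0.72 -0.04 0 0 0 0.05;0.005 0.79 -0.04 0 0 0 0.05;0.005 0.83 -0.04 0 0 0 0.05;0.005 0.845 -0.04 0 0 0 0.05;0.005 0.845 -0.04 0 0 0 0.05;0.005 0.845 -0.04 0 0 0 0.05;0.005 0.845 -0.04 0 0 0 0.05"}}

```text
time_s: 13.0
eef_pos: [599.4, -164.1, 267.9]
ee_rot: [0.003, 0.677, 0.736, 0.002]
force: [-0.4, -0.6, -5.2]
grip_width: 0.098
```

```bash
python3 - <<'E'
from h import *
s=telemetry.sense();print(s['force'],s['grip_width'],s['time_s'])
C=[]
for n,(x,y,w,h) in(('side',(240,125,100,90)),('wrist',(140,60,420,360)),):
    p=eyes.capture(n);save(p,n+'5');c=p['frame'][y:y+h,x:x+w][:,:,::-1];C.append(cv2.resize(c,(400,int(400*h/w)),interpolation=2))
H=max(c.shape[0] for c in C);cv2.imwrite('pics/m5.png',np.hstack([cv2.copyMakeBorder(c,0,H-c.shape[0],0,0,0) for c in C]))
f=[]
for _ in range(6): eyes.capture('side'); f.append(telemetry.sense()['force'][2])
go(ST+1.5*SX+[0,0.7,262],pose(SY+np.pi/2,0,0));print(np.round(f,2))
E
```

```text
[-0.42686404 -0.5709956  -5.20855844] 0.09796993185916628 13.0
pos [ 599.6 -164.   267.8] rem [0.002 0.004 0.048] [ 0.014  0.003 -0.003] m 1 step [0.002 0.004 0.048] [ 0.014  0.003 -0.003]
[-5.96 -6.58 -5.05 -6.06 -4.72 -4.36]
```

View pics/m5.png

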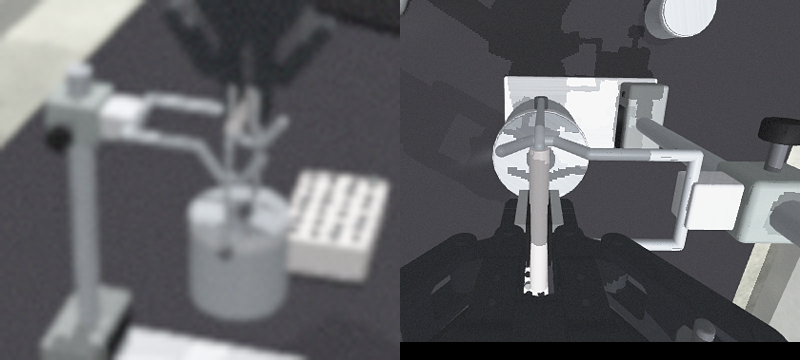

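The side crop shows the bar above the dips with the lid below the prongs. In the wrist view the bar (x≈540) lies midway between the tip (500) and the ramp top (590). Next I lower it gently and feel for the hanger.

Request:
{"name": "drive_tool", "arguments": {"series": "0 0 0.02 0 0 0 0.05;0 0 0.05 0 0 0 0.05;0 0 0.09 0 0 0 0.05;0 0 0.13 0 0 0 0.05;0 0 0.16 0 0 0 0.05;0 0 0.19 0 0 0 0.05;0 0 0.22 0 0 0 0.05;0 0 0.24 0 0 0 0.05;0 0 0.25 0 0 0 0.05;0 0 0.25 0 0 0 0.05"}}

```text
time_s: 14.4
eef_pos: [599.8, -164.0, 237.7]
ee_rot: [0.003, 0.677, 0.736, 0.002]
force: [0.2, -0.5, -6.3]
grip_width: 0.1
```

Request:
{"name": "drive_tool", "arguments": {"series": "0 0 0.008 0 0 0 0.05;0 0 0.016 0 0 0 0.05;0 0 0.024 0 0 0 0.05;0 0 0.032 0 0 0 0.05;0 0 0.032 0 0 0 0.05"}}

```text
time_s: 14.9
eef_pos: [599.7, -164.0, 233.7]
ee_rot: [0.003, 0.677, 0.736, 0.002]
force: [-0.2, -0.0, -5.8]
grip_width: 0.099
```

Request:
{"name": "drive_tool", "arguments": {"series": "0 0 0.008 0 0 0 0.05;0 0 0.016 0 0 0 0.05;0 0 0.024 0 0 0 0.05;0 0 0.024 0 0 0 0.05"}}

```text
time_s: 15.3
eef_pos: [599.7, -164.0, 230.6]
ee_rot: [0.003, 0.677, 0.736, 0.002]
force: [0.1, -0.0, -5.7]
grip_width: 0.096
```

Request:
{"name": "drive_tool", "arguments": {"series": "0 0 0.008 0 0 0 0.05;0 0 0.016 0 0 0 0.05;0 0 0.016 0 0 0 0.05;0 0 0.016 0 0 0 0.05"}}

```text
time_s: 15.7
eef_pos: [599.7, -164.0, 228.8]
ee_rot: [0.003, 0.677, 0.736, 0.002]
force: [0.0, 0.0, -5.0]
grip_width: 0.096
```

Request:
{"name": "drive_tool", "arguments": {"series": "0 0 0.008 0 0 0 0.05;0 0 0.016 0 0 0 0.05;0 0 0.016 0 0 0 0.05;0 0 0.016 0 0 0 0.05"}}

```text
time_s: 16.1
eef_pos: [599.8, -164.0, 227.0]
ee_rot: [0.003, 0.677, 0.736, 0.002]
force: [-1.1, 0.7, -3.3]
grip_width: 0.099
```

Request:
{"name": "drive_tool", "arguments": {"series": "0 0 0.008 0 0 0 0.05;0 0 0.016 0 0 0 0.05;0 0 0.016 0 0 0 0.05;0 0 0.016 0 0 0 0.05"}}

```text
time_s: 16.5
eef_pos: [599.8, -164.0, 225.2]
ee_rot: [0.003, 0.677, 0.736, 0.002]
force: [-0.2, 0.7, -2.2]
grip_width: 0.096
```

Request:
{"name": "drive_tool", "arguments": {"series": "0 0 0.006 0 0 0 0.05;0 0 0.012 0 0 0 0.05;0 0 0.012 0 0 0 0.05;0 0 0.012 0 0 0 0.05"}}

```text
time_s: 16.9
eef_pos: [599.8, -164.0, 223.9]
ee_rot: [0.003, 0.677, 0.736, 0.002]
force: [-1.7, 0.6, -2.7]
grip_width: 0.097
```

```bash
python3 - <<'E'
from h import *
f=[]
for _ in range(10): eyes.capture('side'); f.append(telemetry.sense()['force'])
print(np.mean(f,0),np.std(f,0)/3.2, telemetry.sense()['eef_pos'])
E
```

```text
[-1.43334097  0.55918835 -1.24032523] [0.18117042 0.14980092 0.11782787] [ 599.83806078 -164.01675387  223.77383403]
```

Request:
{"name": "drive_tool", "arguments": {"series": "0 -0.01 0 0 0 0 0.05;0 -0.02 0 0 0 0 0.05;0 -0.02 0 0 0 0 0.05"}}

```text
time_s: 17.7
eef_pos: [597.8, -164.2, 224.0]
ee_rot: [0.004, 0.677, 0.736, 0.003]
force: [4.0, 0.0, -2.0]
grip_width: 0.098
```

```bash
python3 - <<'E'
from h import *
f=[]
for _ in range(8): p=eyes.capture('side'); f.append(telemetry.sense()['force'])
print(np.mean(f,0), telemetry.sense()['eef_pos'])
save(p,'side6');w=eyes.capture('wrist');a=p['frame'][125:215,240:340,::-1];b=w['frame'][60:420,140:560,::-1]
cv2.imwrite('pics/m6.png',np.hstack([cv2.resize(a,(400,360),interpolation=2),cv2.resize(b,(400,360),interpolation=2)]))
E
```

```text
[ 5.08647388  0.33648404 -1.50665435] [ 597.73339443 -164.24521059  223.87294091]
```

View pics/m6.png

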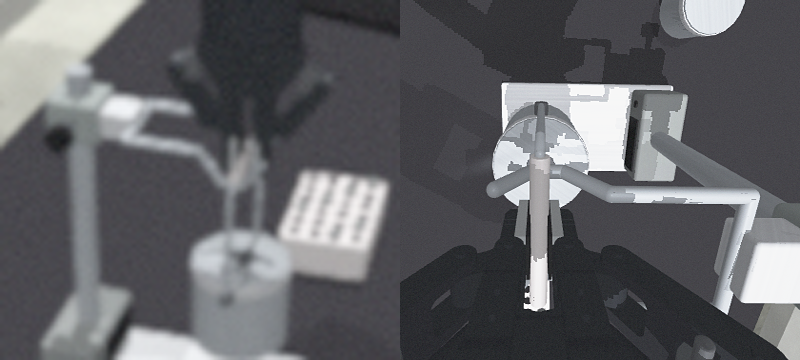

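The side crop shows the bar seated down in the dips, and the wrist view shows it between the tip and the ramp of the prong. The side force changed sign with the shift, so I move back to about the neutral point.

Request:
{"name": "drive_tool", "arguments": {"series": "0 0.007 0 0 0 0 0.05;0 0.014 0 0 0 0 0.05;0 0.014 0.004 0 0 0 0.05;0 0.014 0.008 0 0 0 0.05;0 0.014 0.008 0 0 0 0.05"}}

```text
time_s: 18.65
eef_pos: [599.1, -164.1, 222.8]
ee_rot: [0.003, 0.677, 0.736, 0.002]
force: [-3.2, -0.4, 0.2]
grip_width: 0.102
```

```bash
python3 - <<'E'
from h import *
f=[]
for _ in range(8): p=eyes.capture('side'); f.append(telemetry.sense()['force'])
print(np.mean(f,0), telemetry.sense()['eef_pos'])
E
```

```text
[-2.8251695  -0.65569125 -0.58791291] [ 599.37071212 -164.12559125  222.89555508]
```

Request:
{"name": "drive_tool", "arguments": {"series": "0 -0.004 0 0 0 0 0.05;0 -0.006 0 0 0 0 0.05;0 -0.006 0 0 0 0 0.12;0 -0.006 0 0 0 0 0.15;0 -0.006 0 0 0 0 0.2;0 -0.006 0 0 0 0 0.25;0 -0.006 0 0 0 0 0.3;0 -0.006 0 0 0 0 0.35;0 -0.006 0 0 0 0 0.35;0 -0.006 0 0 0 0 0.35", "newtons": 20}}

```text
time_s: 20.05
eef_pos: [598.7, -164.2, 222.9]
ee_rot: [0.003, 0.677, 0.736, 0.002]
force: [-0.5, -0.4, 0.0]
grip_width: 0.351
```

```bash
python3 - <<'E'
from h import *
f=[]
for _ in range(6): p=eyes.capture('side'); f.append(telemetry.sense()['force'])
print(np.mean(f,0), telemetry.sense()['eef_pos'])
save(p,'side7');w=eyes.capture('wrist');a=p['frame'][125:215,240:340,::-1];b=w['frame'][60:420,140:560,::-1]
cv2.imwrite('pics/m7.png',np.hstack([cv2.resize(a,(400,360),interpolation=2),cv2.resize(b,(400,360),interpolation=2)]))
E
```

```text
[-0.12951016 -0.05578376  0.15566316] [ 598.66149929 -164.18773606  222.94632599]
```

View pics/m7.png

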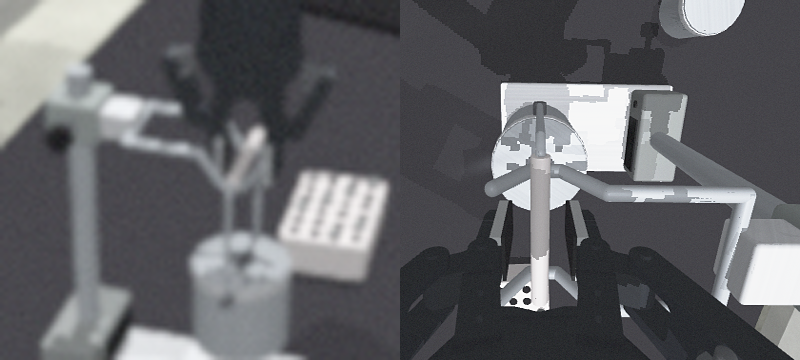

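The fingers are open and touch nothing (force about 0). The bar rests in the dips of both prongs and the pot hangs upright. Next I retract straight up.

Request:
{"name": "drive_tool", "arguments": {"series": "0 0 -0.05 0 0 0 0.35;0 0 -0.12 0 0 0 0.35;0 0 -0.2 0 0 0 0.35;0 0 -0.3 0 0 0 0.35;0 0 -0.45 0 0 0 0.35;0 0 -0.65 0 0 0 0.35;0 0 -0.85 0 0 0 0.35;0 0 -1 0 0 0 0.35;0 0 -1 0 0 0 0.35"}}

```text
time_s: 21.3
eef_pos: [598.1, -164.3, 346.3]
ee_rot: [0.006, 0.677, 0.736, 0.003]
force: [-0.6, -0.2, -0.4]
grip_width: 0.354
```

Request:
{"name": "drive_tool", "arguments": {"series": "0 -0.2 0 0 0 0 0.35;0 -0.5 0 0 0 0 0.35;0 -0.8 0 0 0 0 0.35;0 -1 0 0 0 0 0.35;0 -1 0 0 0 0 0.35;0 -1 0 0 0 0 0.35;0 -1 0 0 0 0 0.35;0 -1 0 0 0 0 0.35;0 -1 0 0 0 0 0.35;0 -1 0 0 0 0 0.35"}}

```text
time_s: 22.3
eef_pos: [478.8, -174.2, 344.5]
ee_rot: [0.006, 0.677, 0.736, 0.003]
force: [-0.8, -0.2, -0.6]
grip_width: 0.351
```

```bash
python3 - <<'E'
from h import *
C=[]
for k in range(2):
    for n in('side','scene'):
        p=eyes.capture(n);save(p,n+'8');print(n,[(n2,[(np.round(d['rect'],1).tolist(),round(d['confidence'],2)) for d in nets.spot_in(n2,p)][:3]) for n2 in (['pot_center'] if k else ['pot_center','bottle_mid','canister_mid','mouse_mid','rack_mid'])])
A=cv2.imread('pics/side8.png')[125:225,240:340];B=cv2.imread('pics/scene8.png')[160:290,180:310]
cv2.imwrite('pics/m8.png',np.hstack([cv2.resize(c,(400,400),interpolation=2) for c in(A,B)]))
E
```

```text
side [('pot_center', [([317.1, 273.2, 371.5, 326.4], 0.95), ([131.8, 290.7, 195.6, 344.0], 0.88), ([286.1, 157.9, 315.5, 216.8], 0.67)]), ('bottle_mid', [([227.4, 339.2, 255.6, 397.1], 0.71)]), ('canister_mid', [([233.5, 220.9, 248.3, 243.5], 0.86)]), ('mouse_mid', [([333.6, 258.1, 368.2, 285.7], 0.93)]), ('rack_mid', [([308.5, 168.9, 338.4, 197.7], 0.88), ([226.6, 342.6, 257.4, 395.2], 0.33)])]
scene [('pot_center', [([389.1, 277.5, 449.2, 333.2], 0.83), ([323.1, 184.5, 360.7, 225.3], 0.71), ([217.3, 181.7, 248.2, 242.5], 0.66)]), ('bottle_mid', [([424.2, 210.3, 446.2, 258.7], 0.56)]), ('canister_mid', []), ('mouse_mid', [([278.9, 192.4, 306.2, 218.2], 0.8)]), ('rack_mid', [([210.9, 181.9, 249.0, 239.5], 0.49)])]
side [('pot_center', [([132.6, 288.9, 191.7, 346.0], 0.81), ([316.2, 273.2, 371.0, 326.2], 0.72), ([286.3, 160.3, 314.6, 219.0], 0.6)])]
scene [('pot_center', [([387.2, 278.7, 450.7, 332.4], 0.74), ([214.4, 180.9, 245.8, 243.5], 0.64), ([325.6, 183.1, 361.6, 222.9], 0.56)])]
```

View pics/m8.png

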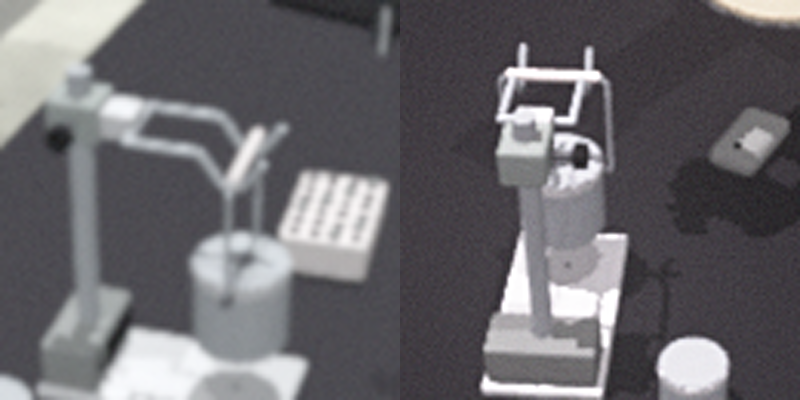

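The pot hangs upright by its bar in both prongs (side crop bar at (245,160), scene crop bar at (555,75)). It is clear of the base and the gripper is away, so I hand in.

```bash
python3 - <<'E'
from h import *
g=[cv2.GaussianBlur(eyes.capture('side')['frame'],(5,5),0)[125:225,240:340].astype(int) for _ in range(8)]
print('motion',abs(g[0]-g[-1]).mean(),abs(g[0]-g[-1]).max(),telemetry.sense()['time_s']);print(ctrl.finish_job())
E
```

```text
motion 0.42056666666666664 4 23.5
the job is handed in; nothing more can be done
None
```

The steel pot now hangs by its bail on the weighing stand, and I handed the job in at 23.5 s.

- **Raising the bail:** I caged the bar loosely between the fingers and followed its arc to upright. In the pictures the pot stayed standing in place.
- **Lifting:** I then gripped the bar and lifted the pot, which weighed about 5.5 N, and moved the bar in over the prongs.
- **Hanging:** I lowered the pot in steps of 1 to 4 mm. Contact came about 5–6 mm above the final rest. I stopped with about 0.6 N still on the wrist, then opened the fingers and backed away.

**Last checks:**
- **Pot:** The pictures show the bar in both dips and the pot upright and clear of the base. There was no visible motion between frames. The wrist force was about zero after release.
- **Other things:** In the side view the bottle, canister, mouse, rack and both look-alikes are where they started, to within a few pixels.
- **What disagreed:** While seating the bar I felt a brief side force of up to 5 N, which I relieved before release. In the last scene picture the network missed the canister and took the hanging pot for the rack. The canister is visible in the picture, and the side view found both correctly.

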